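Feed the long rail through the board holder's guide tube

TASK

Fit the cross rail to the circuit-board holder: pick up the long aluminium rail, feed it endwise and straight through the square guide tube on the holder's stand until it sticks out about equally at both ends of the tube, and let go of it so it lies at rest in the tube. Leave the short rail and the flux tin where they are.

Things in the scene. Friction and masses are not known exactly. Their poses are not given: they have to be found in the camera images.
- long_rail: The rail to fit: straight square aluminium profile, 300 mm long, 20 x 20 mm in section, about 0.13 kg, loose on the bench, roughly along world y. Origin at its middle (10 mm above the bench), x along its length. Both ends are alike: either may lead. Grip it across its width from above anywhere; a firm grip up to 90 mm from its middle does not let it droop.
- guide (a point): Centre of the board holder's guide tube: a level square steel tube, 100 mm long along this point's x axis, open at both ends, bore 42 x 42 mm, black inside, walls 4 mm; axis 75 mm above the bench, z up. It stands on a block on a grey base plate, 90 mm along the tube, 100 across, 12 high, fixed. A clamp knob juts 20 mm from its -y side. Feed from either end; the rails lie off its world +y end.
- short_rail: Bystander, to be left where it is: the same profile as the long rail but only 150 mm long, 20 x 20 mm in section, lying loose on the bench beside it, roughly parallel. Origin at its middle, x along its length.
- flux_tin: Bystander, to be left where it is: round flat blue tin with a brass rim and amber filling, 66 mm across, 24 mm high, standing on the bench on the far (-y) side of the holder. Origin at the centre of its underside.
Things that resemble listed ones, but are neither listed nor needed, are in the scene too. Leave any yellow look-alike of the part that bears guide alone.

How it is judged:
By the outcome, as a careful person would: the job done as asked, in the order asked, and still so for the second after the job is handed in, with the robot touching nothing.
It also fails if it takes over 38 s, if anything falls off the work surface, if the arm or the gripper's body presses on something with over 40 N, if the wrist force passes 120 N, or if a joint passes its speed limit or range.

ROBOT

A 6-joint arm with a two-finger parallel gripper is mounted at the origin on the work surface. World frame = base frame: x ahead of the robot, y to its left, z up, the work surface at z = 0. Lengths are in m, angles in rad, forces in N, time in s.
With the tool pointing down it reaches from about 0.275 to 0.875 m from the base axis. Payload 12.5 kg.
Tool frame: the origin (TCP) lies between the finger pads; the fingertips stand 25 mm ahead of it and the grasp point (between the pads) lies 6 mm ahead of it; z points along the fingers, y is the line along which they close (so a half turn about z gives the same grasp; the last joint's range is limited). The gripper opens to 85 mm and grips with 20 to 120 N. Pads are 22 mm wide; open, the fingers measure 114 mm over their backs; the gripper's body (76 mm by 85 mm) begins 54 mm behind the grasp point. The pads swing forward as they close: fully open they stand 13 mm farther back than shut.
Start: joints at [-1.326, 0.351, 1.652, -0, 1.139, -0.085], TCP at [0.178, -0.52, 0.256] pointing down, gripper open.
Joint ranges: [-2.75, 2.75], [-0.79, 2.1], [0.01, 2.65], [-1.57, 4.71], [0.07, 3.14], [-2.87, 2.87]. Speed limits (rad/s): [2.22, 2.22, 2.79, 3.14, 3.14, 3.14].

INTERFACE

Orientations are given as a unit quaternion [x, y, z, w].
In Python, from station import bot gives the robot as it stands.
- The arm moves only by the tool arm_command, never from a script. Its argument "moves" is a list of rows, each a list of 7 numbers: the shift along the tool's x, y, z in m, then the turn, a rotation vector about the tool's x, y, z in rad, then the closure, from 0 (fully open) to 1 (shut). A call has 1 to 5 rows; each row is the pose to reach, as a shift and turn from the pose commanded when the call began, along the tool's axes at that moment; what a row does not reach only later rows make up. A row lasts 1/8 s, in which the tool goes at most 62.5 mm and 10.7 degrees, less where a joint would pass 70% of its speed; a pose out of reach is approached as far as the arm can. A call with a gripper value outside its range is refused whole. The fingers move at their own pace and stop on an object; "grip_force" is the grip in N (left out, the last holds). Time passes only in rows, so rows that repeat a pose let the fingers close. It gives the time, the measured TCP pose, the force, the opening and the grip force at its end, in the units of the state.
- bot.observe(): the state, without advancing time (a new reading comes with each control period).
- bot.grab_frame(name): name is "side" or "top"; returns (picture, depth): 480x640x3 uint8, red, green, blue; 480x640 float32, m along the optical axis (not along the pixel's ray), 0 where there is no reading.
- bot.get_calibration(name): a dict with "fx", "fy", "cx", "cy" (pixels), "extrinsics" (4x4, takes a point from camera to world coordinates). Camera axes: x right, y up, looking along -z (the intrinsics and any distortion apply to the point x, -y, -z); pixel columns grow to the right and rows downward; lengths in m; the calibration is good to about 2 mm. A picture is of the moment at which its call begins. get_calibration takes no time and is no camera call.
- bot.close_job(): hands the job in; it is judged then, once.
The state is a dict: "t": time; "q": joint angles; "qd": joint speeds; "effort": joint torques, N m; "ee_pos": TCP position; "eef_rot": TCP orientation; "wrist_force": force on the tool from outside, world axes, zero at the start; "moment": the same for the moment, N m; "grip_width": finger opening in m; "finger_force": force on a finger pad.
Only numpy, scipy, OpenCV 4.12 (cv2) and the standard library are available. Lean on these libraries where they do the work, as an engineer would, in place of code of your own. Each camera call takes 0.05 s, during which the arm holds its last target. There are 200 camera calls.

## Working session

There is one attempt and no reset: what is moved stays moved. The work goes in short steps, Python scripts to look and compute and a tool call to move; the robot and the scene stay as the last step left them, time stands still between calls to the robot, and variables do not carry over. Pictures are saved under pics/ and viewed, at most 10 in all, crops included, and the job is handed in when it is done.

Besides the shell and the picture viewer there is one more tool, called by a JSON object that holds its "api" and its "payload". arm_command: Moves the arm, as the interface text tells. Its arguments: {"type":"object","properties":{"moves":{"type":"array"},"grip_force":{"type":"number"}},"required":["moves"]}

```bash
mkdir -p pics; python3 - <<'E'
from station import bot
import cv2,numpy as np
for n in("side","top"):
    p,d=bot.grab_frame(n); cv2.imwrite(f"pics/{n}0.png",p[:,:,::-1]); np.savez(f"{n}0.npz",p=p,d=d)
    c=bot.get_calibration(n); print(n,{k:(np.round(v,4).tolist()) for k,v in c.items()}, (d==0).mean())
s=bot.observe();print(s)
E
```

```text
side {'fx': 562.0315, 'fy': 562.0315, 'cx': 322.8468, 'cy': 228.665, 'extrinsics': [[0.977, 0.1608, -0.1402, 0.2604], [-0.2127, 0.6863, -0.6956, -0.9127], [-0.0157, 0.7094, 0.7047, 0.946], [0.0, 0.0, 0.0, 1.0]]} 0.0038541666666666668
top {'fx': 537.2143, 'fy': 537.2143, 'cx': 324.0485, 'cy': 227.3999, 'extrinsics': [[0.0053, 0.9877, -0.156, 0.2755], [-0.9999, 0.007, 0.0101, -0.0446], [0.0111, 0.1559, 0.9877, 1.2171], [0.0, 0.0, 0.0, 1.0]]} 0.004111328125
{'t': 0.1, 'q': array([-1.32562152e+00,  3.51190752e-01,  1.65234715e+00, -3.62419492e-05,
        1.13912635e+00, -8.46198075e-02]), 'qd': array([ 0.00068575, -0.00229552, -0.00299087,  0.00035565, -0.0003288 ,
        0.00046907]), 'effort': array([ 1.07500211e-03, -5.06831968e+01, -2.91876751e+01, -4.90728814e-05,
        2.71634563e-03,  5.48942694e-05]), 'ee_pos': array([ 0.17805665, -0.52009177,  0.25581257]), 'eef_rot': array([ 9.86433830e-01,  1.64158497e-01, -5.93678382e-05, -5.32751043e-04]), 'wrist_force': array([-0.32233655,  0.15481635,  0.96775394]), 'moment': array([-0.04174537, -0.00031638,  0.05242739]), 'finger_force': 0.0, 'grip_width': 0.08557452163843653}
```

View pics/top0.png

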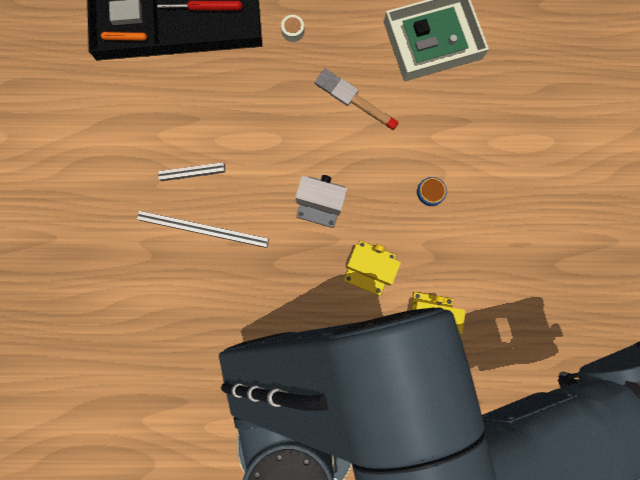

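View pics/side0.png

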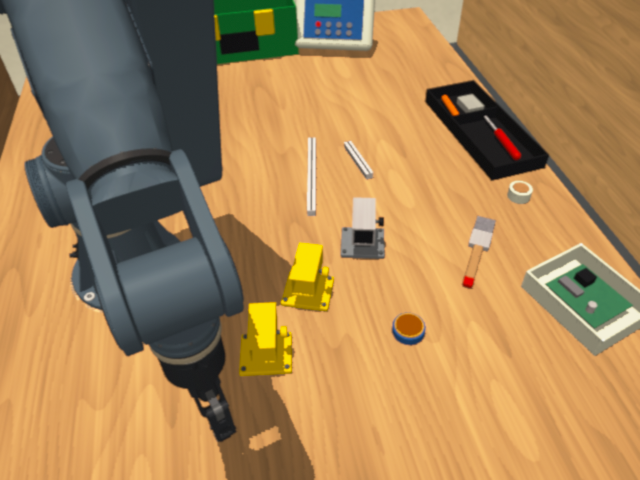

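The top view shows the long rail from (138,215) to (267,243), the short rail at (160–225,165–178), the grey holder at (321,200) and the tin at (432,190). 
Candidates for the holder are grey (321,200), yellow (372,265) and yellow (437,305). Only the grey one fits, because it has a grey base plate and a knob, while the yellow ones are look-alikes. The longer of the two rails is the one to fit. I'll confirm this in one crop.

```bash
cat > h.py <<'E'
import numpy as np,cv2
from station import bot
def ray(n,uv,z):
    c=bot.get_calibration(n);E=np.array(c["extrinsics"]);uv=np.atleast_2d(uv).astype(float)
    d=np.c_[(uv[:,0]-c["cx"])/c["fx"],-(uv[:,1]-c["cy"])/c["fy"],-np.ones(len(uv))]@E[:3,:3].T
    o=E[:3,3];return o+d*((z-o[2])/d[:,2])[:,None]
def cloud(n,d):
    v,u=np.mgrid[:480,:640];c=bot.get_calibration(n);E=np.array(c["extrinsics"])
    P=np.stack([(u-c["cx"])/c["fx"]*d,-(v-c["cy"])/c["fy"]*d,-d],-1);return P@E[:3,:3].T+E[:3,3]
E
python3 - <<'E'
from h import *
a=np.load("top0.npz");p=a['p'];W=cloud("top",a['d'])
hsv=cv2.cvtColor(p,cv2.COLOR_RGB2HSV)
g=((hsv[...,1]<50)&(hsv[...,2]>70)).astype(np.uint8); g[300:]=0
g=cv2.morphologyEx(g,cv2.MORPH_CLOSE,np.ones((3,3)))
cs,_=cv2.findContours(g,0,2)
for c in cs:
    if cv2.contourArea(c)<150: continue
    r=cv2.minAreaRect(c); m=np.zeros(g.shape,np.uint8);cv2.drawContours(m,[c],-1,1,-1)
    print(np.round(r[0]),np.round(r[1]),"z",np.round(np.percentile(W[...,2][m>0],[10,50,90]),3))
    for z in(0.02,):
        q=ray("top",c[:,0,:],z)[:,:2].astype(np.float32); R=cv2.minAreaRect(q);print("   rect",np.round(R[0],4),np.round(R[1],4),np.round(R[2],2),np.round(cv2.boxPoints(R),3).tolist())
# tube top: by depth
m=(W[...,2]>0.085)&(W[...,2]<0.115); m[:,:280]=0;m[:,360:]=0;m[:160]=0;m[235:]=0
m&=hsv[...,1]<60
v,u=np.nonzero(m);q=ray("top",np.c_[u,v],0.1)[:,:2].astype(np.float32);R=cv2.minAreaRect(q);print("tube",R,cv2.boxPoints(R),q.mean(0),np.median(W[m][:,2]))
cv2.imwrite("pics/c1.png",cv2.resize(p[150:310,130:480,::-1],None,fx=2.2,fy=2.2,interpolation=cv2.INTER_CUBIC))
E
```

```text
[202. 229.] [133.   9.] z [0.017 0.02  0.023]
   rect [0.4601 0.2177] [0.2995 0.0203] 78.16 [[0.4189999997615814, 0.0729999989271164], [0.4390000104904175, 0.0689999982714653], [0.5009999871253967, 0.3619999885559082], [0.48100000619888306, 0.3659999966621399]]
[319. 201.] [47. 42.] z [0.011 0.098 0.102]
   rect [ 0.5254 -0.0444] [0.1064 0.0981] 74.26 [[0.46399998664855957, -0.0820000022649765], [0.5580000281333923, -0.10899999737739563], [0.5870000123977661, -0.006000000052154064], [0.49300000071525574, 0.019999999552965164]]
[191. 171.] [10. 66.] z [0.016 0.02  0.023]
   rect [0.5923 0.2479] [0.0225 0.15  ] 8.64 [[0.5699999928474426, 0.3199999928474426], [0.5920000076293945, 0.1720000058412552], [0.6150000095367432, 0.17499999701976776], [0.5920000076293945, 0.3240000009536743]]
[336.  86.] [41. 19.] z [0.011 0.014 0.017]
   rect [ 0.8014 -0.0833] [0.0963 0.0469] 55.37 [[0.7549999952316284, -0.10999999940395355], [0.7929999828338623, -0.13600000739097595], [0.8479999899864197, -0.05700000002980232], [0.8090000152587891, -0.029999999329447746]]
[292.  28.] [26. 22.] z [0.018 0.03  0
[... 324 characters left out ...]
.8180000185966492, -0.24400000274181366], [0.8820000290870667, -0.45100000500679016], [1.0570000410079956, -0.3970000147819519], [0.9929999709129333, -0.1899999976158142]]
[124.  12.] [24. 31.] z [0.014 0.024 0.028]
   rect [0.9856 0.4245] [0.0633 0.0737] 3.86 [[0.9520000219345093, 0.45899999141693115], [0.9570000171661377, 0.38600000739097595], [1.0199999809265137, 0.38999998569488525], [1.0149999856948853, 0.46299999952316284]]
tube ((0.5319551825523376, -0.05093905329704285), (0.0993364229798317, 0.06665404886007309), 74.19674682617188) [[ 0.48636144 -0.08965382]
 [ 0.55049616 -0.10780604]
 [ 0.5775489  -0.01222429]
 [ 0.5134142   0.00592794]] [ 0.52548176 -0.04917347] 0.09950422714283358
```

View pics/c1.png

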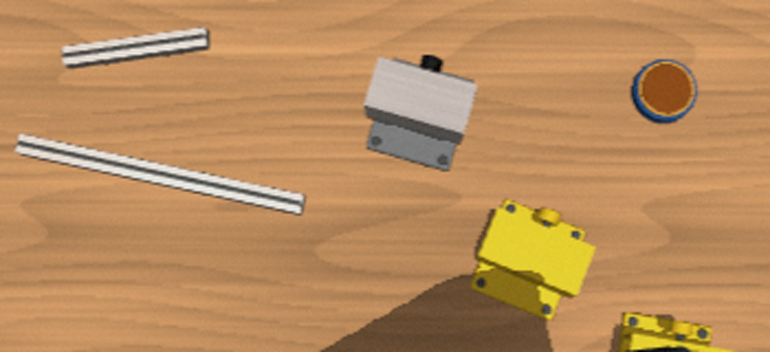

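The crop confirms the grey holder at top-view (321,195) with a black knob. The long rail is the lower one at (202,229), and both yellow holders are look-alikes. Next I'll refine the tube top outline.

```bash
python3 - <<'E'
from h import *
a=np.load("top0.npz");p=a['p'];hsv=cv2.cvtColor(p,cv2.COLOR_RGB2HSV)
print(hsv[175:225:4,322,2], hsv[175:225:4,322,1])
for th in(140,160):
    g=((hsv[...,1]<60)&(hsv[...,2]>th)).astype(np.uint8);m=np.zeros_like(g);m[165:230,285:360]=g[165:230,285:360]
    m=cv2.morphologyEx(m,cv2.MORPH_OPEN,np.ones((7,7)))
    c=max(cv2.findContours(m,0,2)[0],key=cv2.contourArea)
    R=cv2.minAreaRect(ray("top",c[:,0],0.1)[:,:2].astype(np.float32));print(th,R,np.round(cv2.boxPoints(R),4).tolist(),cv2.minAreaRect(c))
# side check, tube top in side view
b=np.load("side0.npz");W=cloud("side",b['d']);m=(abs(W[...,2]-0.1)<0.006)&(abs(W[...,0]-.53)<.07)&(abs(W[...,1]+.05)<.08)
R=cv2.minAreaRect(W[m][:,:2].astype(np.float32));print("side",R,m.sum())
W=cloud("top",a['d']);m=(abs(W[...,2]-0.1)<0.006)&(abs(W[...,0]-.53)<.07)&(abs(W[...,1]+.05)<.08)
R=cv2.minAreaRect(W[m][:,:2].astype(np.float32));print("top",R,m.sum())
# rail from side
h=cv2.cvtColor(b['p'],cv2.COLOR_RGB2HSV);g=((h[...,1]<60)&(h[...,2]>110)).astype(np.uint8);m=np.zeros_like(g);m[130:220,300:325]=g[130:220,300:325]
c=max(cv2.findContours(cv2.morphologyEx(m,3,np.ones((3,3))),0,2)[0],key=cv2.contourArea)
R=cv2.minAreaRect(ray("side",c[:,0],0.015)[:,:2].astype(np.float32));print("rail side",R)
E
```

```text
[ 81  17 195 196 200 195 198 189  78 112 127 123 115] [113  75  25  23  22  25  19  20  20   9   2   2   0]
140 ((0.5269371271133423, -0.04921242594718933), (0.09989731013774872, 0.05034296587109566), 74.37274169921875) [[0.48919999599456787, -0.09049999713897705], [0.5376999974250793, -0.10409999638795853], [0.5645999908447266, -0.007899999618530273], [0.5162000060081482, 0.00570000009611249]] ((321.0, 192.5), (46.97731018066406, 23.213932037353516), 15.945395469665527)
160 ((0.526814341545105, -0.04920336231589317), (0.09987727552652359, 0.049888938665390015), 74.19186401367188) [[0.48919999599456787, -0.09049999713897705], [0.5371999740600586, -0.10400000214576721], [0.5644000172615051, -0.007899999618530273], [0.5163999795913696, 0.00559999980032444]] ((320.9622497558594, 192.63206481933594), (46.97731399536133, 22.939212799072266), 15.945395469665527)
side ((0.5245224237442017, -0.05103462189435959), (0.10596908628940582, 0.04858367145061493), 74.08351135253906) 731
top ((0.5265128016471863, -0.04966351017355919), (0.10000681132078171, 0.051575060933828354), 74.31372833251953) 1094
rail side ((0.45959240198135376, 0.2143971174955368), (0.31156519055366516, 0.020146328955888748), 78.28314971923828)
```

{"api": "arm_command", "payload": {"moves": [[0.036,-0.045,0,0,0,0,0],[0.072,-0.09,0,0,0,0,0],[0.109,-0.135,0,0,0,0,0],[0.146,-0.181,0,0,0,0,0],[0.183,-0.226,0,0,0,0,0]], "grip_force": 90}}

```text
t: 0.72
ee_pos: [0.2782, -0.2454, 0.2562]
eef_rot: [0.986, 0.164, 0.0, -0.0]
wrist_force: [0.9, -0.5, -0.5]
grip_width: 0.085
finger_force: 0.0
```

{"api": "arm_command", "payload": {"moves": [[0.036,-0.045,0,0,0,-0.18,0],[0.072,-0.09,0,0,0,-0.36,0],[0.109,-0.135,0,0,0,-0.54,0],[0.146,-0.181,0,0,0,-0.72,0],[0.183,-0.226,0,0,0,-0.9,0]]}}

```text
t: 1.35
ee_pos: [0.3783, 0.0279, 0.2564]
eef_rot: [0.815, 0.579, 0.0, 0.0]
wrist_force: [1.6, -0.8, 0.4]
grip_width: 0.0856
finger_force: 0.0
```

```bash
cat >> h.py <<'E'
from scipy.spatial.transform import Rotation as Ro
def to(x,y,z,deg):
    s=bot.observe();R=Ro.from_quat(s["eef_rot"]);f=np.radians(deg)
    T=Ro.from_matrix([[np.cos(f),np.sin(f),0],[np.sin(f),-np.cos(f),0],[0,0,-1]])
    d=R.inv().apply(np.array([x,y,z])-s["ee_pos"])
    print("t",round(s["t"],2),"pos",np.round(s["ee_pos"],4),"shift",np.round(d,4),"rot",np.round((R.inv()*T).as_rotvec(),4),"F",np.round(s["wrist_force"],1),"w",round(s["grip_width"],4),"ff",s["finger_force"])
E
python3 -c "
from h import *
to(.4775,.3007,.12,78.16)"
```

```text
t 1.35 pos [0.3783 0.0279 0.2564] shift [0.2903 0.004  0.1364] rot [ 5.000e-04 -1.000e-04 -1.283e-01] F [ 1.6 -0.8  0.4] w 0.0856 ff 0.0
```

{"api": "arm_command", "payload": {"moves": [[0.05,0.001,0.02,0,0,-0.03,0],[0.107,0.002,0.04,0,0,-0.06,0],[0.164,0.003,0.06,0,0,-0.09,0],[0.22,0.004,0.08,0,0,-0.128,0],[0.27,0.004,0.1,0,0,-0.128,0]]}}

```text
t: 1.98
ee_pos: [0.4724, 0.2809, 0.1553]
eef_rot: [0.778, 0.628, -0.0, -0.0]
wrist_force: [1.1, -0.9, 0.9]
grip_width: 0.0854
finger_force: 0.0
```

{"api": "arm_command", "payload": {"moves": [[0,0,0,0,0,0,0]]}}

```text
t: 2.1
ee_pos: [0.4717, 0.281, 0.1542]
eef_rot: [0.777, 0.629, -0.001, -0.0]
wrist_force: [-0.2, 0.1, -0.1]
grip_width: 0.0857
finger_force: 0.0
```

```bash
python3 -c "
from h import *
to(.4775,.3007,.031,78.16)"
```

```text
t 2.1 pos [0.4717 0.281  0.1542] shift [0.0207 0.0018 0.1232] rot [-0.0022  0.0015 -0.0036] F [-0.2  0.1 -0.1] w 0.0857 ff 0.0
```

{"api": "arm_command", "payload": {"moves": [[0.02,0.002,0.04,0,0,-0.004,0],[0.02,0.002,0.08,0,0,-0.004,0],[0.02,0.002,0.11,0,0,-0.004,0],[0.02,0.002,0.122,0,0,-0.004,0],[0.02,0.002,0.122,0,0,-0.004,0]]}}

```text
t: 2.72
ee_pos: [0.4783, 0.2976, 0.0345]
eef_rot: [0.777, 0.629, -0.0, -0.0]
wrist_force: [0.7, -0.2, 0.7]
grip_width: 0.0855
finger_force: 0.0
```

{"api": "arm_command", "payload": {"moves": [[0,0,0,0,0,0,0.5],[0,0,0,0,0,0,1],[0,0,0,0,0,0,1],[0,0,0,0,0,0,1],[0,0,0,0,0,0,1]]}}

```text
t: 3.35
ee_pos: [0.4785, 0.2982, 0.0351]
eef_rot: [0.777, 0.63, 0.0, 0.0]
wrist_force: [-1.4, -2.0, 8.8]
grip_width: 0.0172
finger_force: 88.8
```

```bash
python3 -c "
from h import *
to(.4775,.3007,.031,78.16)"
```

```text
t 3.35 pos [0.4785 0.2982 0.0351] shift [ 0.0022 -0.0015  0.0041] rot [ 0.0005 -0.0003 -0.0023] F [-1.4 -2.   8.8] w 0.0172 ff 88.82906913757324
```

{"api": "arm_command", "payload": {"moves": [[0,0,0,0,0,0,0.3],[0,0,0,0,0,0,0.3],[0,0,0.003,0,0,0,0.3],[0,0,0.006,0,0,0,0.3],[0,0,0.006,0,0,0,0.3]]}}

```text
t: 3.98
ee_pos: [0.4781, 0.298, 0.0279]
eef_rot: [0.777, 0.629, -0.0, -0.0]
wrist_force: [-0.6, -0.1, -0.4]
grip_width: 0.0597
finger_force: 0.0
```

{"api": "arm_command", "payload": {"moves": [[0,0,0,0,0,0,0.6],[0,0,0,0,0,0,1],[0,0,0,0,0,0,1],[0,0,0,0,0,0,1],[0,0,0,0,0,0,1]]}}

```text
t: 4.6
ee_pos: [0.4784, 0.2981, 0.0287]
eef_rot: [0.777, 0.629, 0.0, 0.0]
wrist_force: [-0.8, -1.8, 5.6]
grip_width: 0.0182
finger_force: 88.6
```

{"api": "arm_command", "payload": {"moves": [[0,0,-0.02,0,0,0,1],[0,0,-0.06,0,0,0,1],[0,0,-0.09,0,0,0,1],[0,0,-0.1,0,0,0,1],[0,0,-0.1,0,0,0,1]]}}

```text
t: 5.22
ee_pos: [0.4783, 0.2981, 0.1287]
eef_rot: [0.777, 0.629, 0.0, 0.0]
wrist_force: [0.1, -0.5, -1.5]
grip_width: 0.0176
finger_force: 88.2
```

```bash
python3 - <<'E'
from h import *
p,d=bot.grab_frame("side");cv2.imwrite("pics/s2.png",p[80:300,240:440,::-1].repeat(2,0).repeat(2,1))
to(.612,.2537,.092,74.25)
E
```

```text
t 5.28 pos [0.4779 0.2979 0.1278] shift [-0.0154  0.1403  0.0357] rot [-0.0005  0.0004  0.0659] F [-1.1  0.1 -1.4] w 0.0177 ff 88.19897890090942
```

View pics/s2.png

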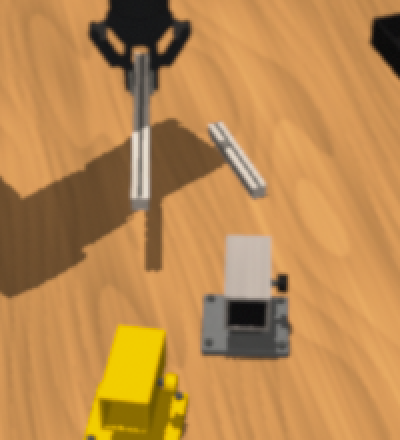

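The view shows the rail held level and straight, with its free end at crop (140,205). The tube lies ahead at (247,270) and the short rail is undisturbed.

{"api": "arm_command", "payload": {"moves": [[0,0.04,0,0,0,0.01,1],[-0.005,0.08,0,0,0,0.03,1],[-0.01,0.12,0.005,0,0,0.05,1],[-0.015,0.14,0.02,0,0,0.066,1],[-0.015,0.14,0.036,0,0,0.066,1]]}}

```text
t: 5.9
ee_pos: [0.6123, 0.2534, 0.09]
eef_rot: [0.798, 0.603, -0.001, -0.0]
wrist_force: [0.2, -0.1, -2.0]
grip_width: 0.0178
finger_force: 88.3
```

{"api": "arm_command", "payload": {"moves": [[0,0,0,0,0,0,1],[0,0,0,0,0,0,1]]}}

```text
t: 6.15
ee_pos: [0.6115, 0.2549, 0.0924]
eef_rot: [0.797, 0.604, -0.0, -0.0]
wrist_force: [-0.9, 0.9, -0.4]
grip_width: 0.018
finger_force: 88.3
```

```bash
python3 - <<'E'
from h import *
to(.6115,.2517,.092,74.25)
p,d=bot.grab_frame("top");W=cloud("top",d);np.savez("top3.npz",p=p,d=d)
h=cv2.cvtColor(p,cv2.COLOR_RGB2HSV)
m=(W[...,2]>.06)&(W[...,2]<.1)&(W[...,1]>.02)&(W[...,1]<.2)&(W[...,0]>.45)&(h[...,1]<70)
m=cv2.morphologyEx(m.astype(np.uint8),cv2.MORPH_OPEN,np.ones((2,2)))
c=max(cv2.findContours(m,0,2)[0],key=cv2.contourArea);k=np.zeros_like(m);cv2.drawContours(k,[c],-1,1,-1);v,u=np.nonzero(k)
z=np.median(W[k>0][:,2]);R=cv2.minAreaRect(ray("top",np.c_[u,v],z)[:,:2].astype(np.float32));print(z,R,cv2.boxPoints(R))
P=W[k>0];P=P[abs(P[:,2]-z)<.01];print("slope",np.polyfit(P[:,1],P[:,2],1))
cv2.imwrite("pics/t3.png",cv2.resize(p[120:260,130:380,::-1],None,fx=3,fy=3,interpolation=cv2.INTER_CUBIC))
q=ray("top",np.c_[u,v],z)[:,:2];g=np.array([.5265,-.0495]);t=np.array([.2715,.9624]);n=np.array([.9624,-.2715])
s=(q-g)@t;l=(q-g)@n
for a in np.arange(.06,.26,.03):
    i=abs(s-a)<.01
    if i.any(): print(round(a,2),l[i].min().round(4),l[i].max().round(4))
print("lead",s.min())
E
```

```text
t 6.15 pos [0.6115 0.2549 0.0924] shift [-0.0031  0.0009  0.0004] rot [-0.0004  0.0002  0.0008] F [-0.9  0.9 -0.4] w 0.018 ff 88.27314376831055
0.08230925199930761 ((0.5681966543197632, 0.11400105059146881), (0.17796389758586884, 0.023401308804750443), 74.1835708618164) [[0.5326864  0.03157705]
 [0.5552017  0.02519888]
 [0.6037069  0.19642505]
 [0.5811916  0.20280322]]
slope [0.00384018 0.08201922]
0.09 -0.0157 0.0073
0.12 -0.0157 0.0074
0.15 -0.0157 0.0068
0.18 -0.016 0.0072
0.21 -0.0159 0.0072
0.24 -0.0159 0.0073
lead 0.07970452757757067
```

View pics/t3.png

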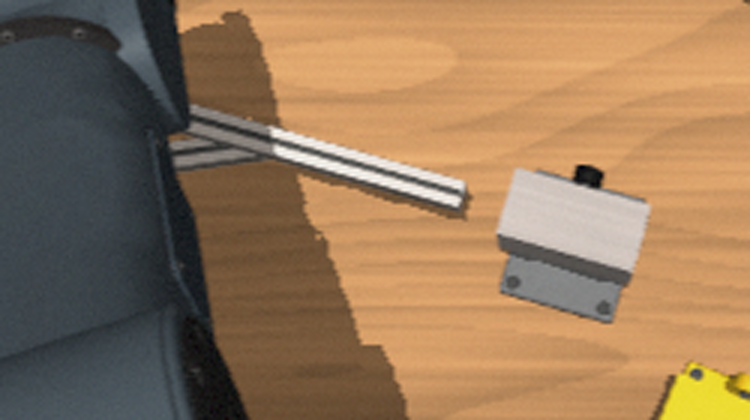

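The rail is parallel to the tube and level, with its leading end at crop (465,195), about 30 mm short of the tube mouth at (505,210). It sits about 3 mm off to the -x side, so I'll correct that and feed it in.

{"api": "arm_command", "payload": {"moves": [[0,0.003,0,0,0,0,1],[-0.015,0.003,-0.001,0,0,0,1],[-0.03,0.003,-0.001,0,0,0,1],[-0.05,0.003,-0.001,0,0,0,1],[-0.07,0.003,-0.001,0,0,0,1]]}}

```text
t: 6.82
ee_pos: [0.5955, 0.1845, 0.0934]
eef_rot: [0.797, 0.603, -0.0, 0.0]
wrist_force: [0.8, -0.2, -1.3]
grip_width: 0.0181
finger_force: 88.3
```

```bash
python3 - <<'E'
from h import *
g=np.array([.5265,-.0495])+.003*np.array([.9624,-.2715])+.086*np.array([.2715,.9624]);to(*g,.093,74.25)
p,d=bot.grab_frame("side");cv2.imwrite("pics/s4.png",cv2.resize(p[100:270,260:430,::-1],None,fx=3,fy=3))
E
```

```text
t 6.83 pos [0.5955 0.1845 0.0934] shift [-0.1579  0.0002  0.0004] rot [-0.0001  0.0001 -0.0005] F [ 0.8 -0.2 -1.3] w 0.0181 ff 88.29219102859497
```

View pics/s4.png

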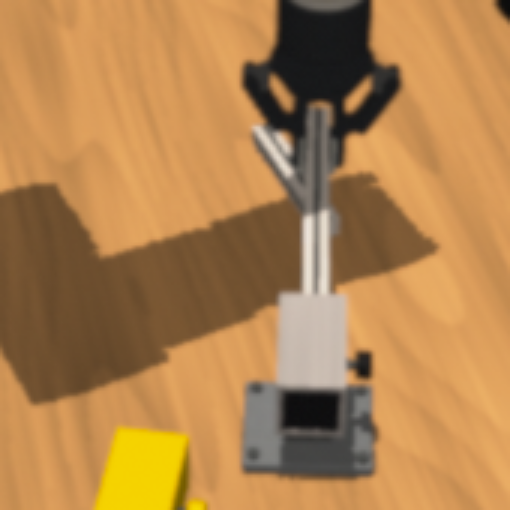

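The rail has entered the tube mouth at crop (315,292), centred between the walls (278–346), with no contact force.

{"api": "arm_command", "payload": {"moves": [[-0.02,0,0,0,0,0,1],[-0.04,0,0,0,0,0,1],[-0.06,0,0,0,0,0,1],[-0.08,0,0,0,0,0,1],[-0.1,0,0,0,0,0,1]]}}

```text
t: 7.5
ee_pos: [0.5685, 0.0886, 0.0933]
eef_rot: [0.797, 0.603, 0.0, 0.0]
wrist_force: [0.5, -0.9, -2.2]
grip_width: 0.0177
finger_force: 88.3
```

{"api": "arm_command", "payload": {"moves": [[-0.02,0,0,0,0,0,1],[-0.04,0,0,0,0,0,1],[-0.055,0,0,0,0,0,1],[-0.057,0,0,0,0,0,1],[-0.057,0,0,0,0,0,1]]}}

```text
t: 8.12
ee_pos: [0.5535, 0.0352, 0.0934]
eef_rot: [0.797, 0.603, 0.0, 0.0]
wrist_force: [-0.4, 0.5, -1.7]
grip_width: 0.0179
finger_force: 88.3
```

```bash
python3 - <<'E'
from h import *
g=np.array([.5265,-.0495])+.003*np.array([.9624,-.2715])+.086*np.array([.2715,.9624]);to(*g,.087,74.25)
p,d=bot.grab_frame("top");h=cv2.cvtColor(p,cv2.COLOR_RGB2HSV);W=cloud("top",d)
g=np.array([.5265,-.0495]);t=np.array([.2715,.9624]);n=np.array([.9624,-.2715])
S=(W[...,:2]-g)@t;L=(W[...,:2]-g)@n
m=(abs(L)<.03)&(W[...,2]>.05)&(W[...,2]<.1)&(S<-.055)&(S>-.25)
v,u=np.nonzero(m);q=ray("top",np.c_[u,v],.083)[:,:2]-g
print(m.sum(),"lead",(q@t).min(),"lat",(q@n).min(),(q@n).max(),"z",np.median(W[m][:,2]))
cv2.imwrite("pics/t5.png",cv2.resize(p[120:260,230:480,::-1],None,fx=3,fy=3,interpolation=cv2.INTER_CUBIC))
E
```

```text
t 8.12 pos [0.5535 0.0352 0.0934] shift [-0.0028  0.      0.0064] rot [ 0.0002 -0.0002 -0.0003] F [-0.4  0.5 -1.7] w 0.0179 ff 88.29300284385681
440 lead -0.1437764225353474 lat -0.010429540874479174 0.01295117381659288 z 0.08348937045306604
```

View pics/t5.png

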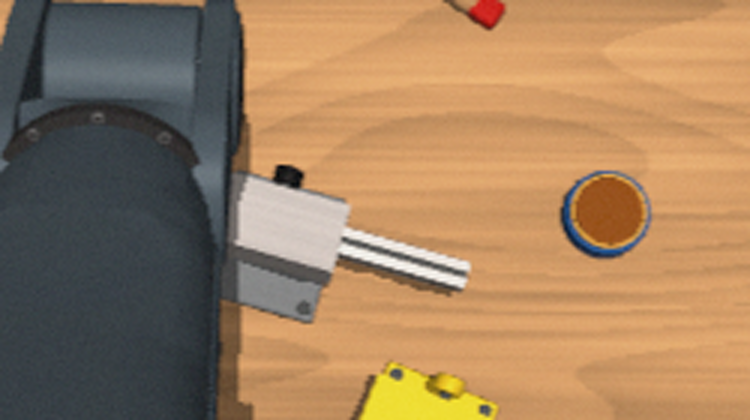

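The leading end sticks out at crop (468,275) and is centred sideways. It needs about 5 mm more feed, then I'll lower it to the bore floor and release.

{"api": "arm_command", "payload": {"moves": [[-0.003,0,0,0,0,0,1],[-0.005,0,0.002,0,0,0,1],[-0.005,0,0.005,0,0,0,1],[-0.005,0,0.008,0,0,0,1],[-0.005,0,0.008,0,0,0,1]]}}

```text
t: 8.8
ee_pos: [0.5519, 0.0303, 0.085]
eef_rot: [0.797, 0.604, -0.0, -0.0]
wrist_force: [0.4, 0.3, -0.1]
grip_width: 0.0176
finger_force: 88.3
```

{"api": "arm_command", "payload": {"moves": [[0,0,0,0,0,0,0.7],[0,0,0,0,0,0,0.5],[0,0,0,0,0,0,0.2],[0,0,0,0,0,0,0],[0,0,0,0,0,0,0]]}}

```text
t: 9.43
ee_pos: [0.552, 0.0303, 0.0853]
eef_rot: [0.797, 0.604, 0.0, 0.0]
wrist_force: [0.2, -0.3, 0.4]
grip_width: 0.0851
finger_force: 0.0
```

{"api": "arm_command", "payload": {"moves": [[0,0,0,0,0,0,0],[0,0,-0.02,0,0,0,0],[0,0,-0.06,0,0,0,0],[0,0,-0.11,0,0,0,0],[0,0,-0.15,0,0,0,0]]}}

```text
t: 10.05
ee_pos: [0.5521, 0.0303, 0.2373]
eef_rot: [0.797, 0.604, 0.0, 0.0]
wrist_force: [0.5, -0.5, -0.3]
grip_width: 0.0856
finger_force: 0.0
```

{"api": "arm_command", "payload": {"moves": [[0.03,0,0,0,0,0,0],[0.08,0,0,0,0,0,0],[0.13,0,0,0,0,0,0],[0.18,0,0,0,0,0,0],[0.23,0,0,0,0,0,0]]}}

```text
t: 10.68
ee_pos: [0.6147, 0.2532, 0.2353]
eef_rot: [0.797, 0.604, -0.0, 0.0]
wrist_force: [1.0, -0.3, 0.5]
grip_width: 0.0856
finger_force: 0.0
```

```bash
python3 - <<'E'
from h import *
g=np.array([.5265,-.0495]);t=np.array([.2715,.9624]);n=np.array([.9624,-.2715])
to(.5,.3,.3,74)
for nm in("top","side"):
    p,d=bot.grab_frame(nm);W=cloud(nm,d);S=(W[...,:2]-g)@t;L=(W[...,:2]-g)@n
    m=(abs(L)<.03)&(W[...,2]>.045)&(W[...,2]<.095)&(abs(S)<.2)&(abs(S)>.053)
    v,u=np.nonzero(m);q=ray(nm,np.c_[u,v],.074)[:,:2]-g;s=q@t
    print(nm,s.min(),s.max(),[(np.median(W[m][k][:,2]).round(3),np.median((q@n)[k]).round(4)) for k in(s<0,s>0) if k.any()])
    if nm=="side":cv2.imwrite("pics/s6.png",cv2.resize(p[80:370,230:460,::-1],None,fx=2,fy=2))
E
```

```text
t 10.68 pos [0.6147 0.2532 0.2353] shift [ 0.0139 -0.1231 -0.0647] rot [-0.      0.0001  0.0043] F [ 1.  -0.3  0.5] w 0.0856 ff 0.0
top -0.1489513506740618 0.15053207099874746 [(np.float64(0.073), np.float64(0.0008)), (np.float64(0.073), np.float64(0.0008))]
side -0.16273983552594395 0.15083101683535385 [(np.float64(0.075), np.float64(0.0011)), (np.float64(0.075), np.float64(0.0009))]
```

View pics/s6.png

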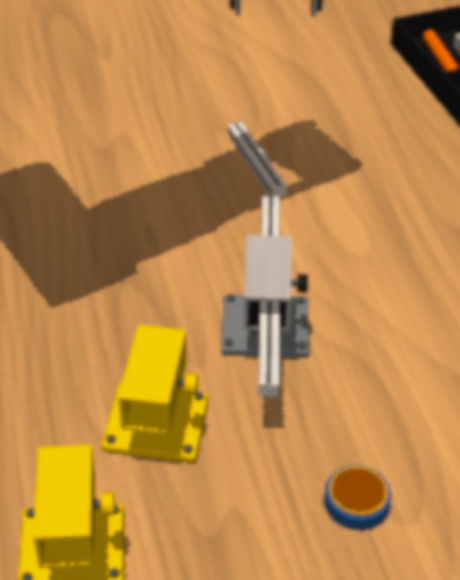

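The rail lies level and straight through the tube, showing at (270,215) and (270,345). Its ends are at -149 and +151 mm from the tube centre, and the short rail and tin are in place.

```bash
python3 -c "
from station import bot
print(bot.close_job())"
```

```text
the job is handed in; nothing more can be done
None
```

The long rail rests level in the grey holder's tube, sticking out about 100 mm at each end and released; the short rail and flux tin were left alone, and the job was handed in at about 10.8 s.

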